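Stow a spice jar past the sprung flap of its caddy

ROBOT

A 6-joint arm with a two-finger parallel gripper is mounted at the origin on a cart in front of the work surface, level with it; the furniture and walls round the work are solid. World frame = base frame: x ahead of the robot, y to its left, z up, the work surface at z = 0. Lengths are in m, angles in rad, forces in N, time in s.
With the tool pointing down it reaches from about 0.25 to 0.775 m from the base axis. Payload 4 kg.
Tool frame: the origin (TCP) lies at the very end of the fingers, on their centre line; the grasp point (between the pads) lies 19 mm behind it; z points along the fingers, y is the line along which they close (so a half turn about z gives the same grasp; the last joint's range is limited). The gripper opens to 94 mm and grips with 3 to 60 N. Pads are 16 mm wide; open, the fingers measure 119 mm over their backs; the gripper's body (75 mm by 177 mm) begins 78 mm behind the grasp point.
Start: joints at [1.123, 0.087, 1.371, -0, 1.684, -0.103], TCP at [0.186, 0.518, 0.177] pointing down, gripper open.
Joint ranges: [-3.1, 3.1], [-0.76, 2.03], [0.27, 2.55], [-1.08, 4.22], [0.17, 2.65], [-2.57, 2.57]. Speed limits (rad/s): [2.79, 2.79, 3.14, 3.14, 3.14, 3.14].

INTERFACE

Orientations are given as [roll, pitch, yaw] about the fixed x, y, z axes, in that order (R = Rz(yaw) Ry(pitch) Rx(roll)).
In Python, from bench import robot gives the robot as it stands. The module is installed in compiled form; this text tells all that it offers.
- The arm moves only by the tool move_arm, never from a script. Its argument "deltas" is one flat list of numbers, 7 for each row, row after row: the turn, a rotation vector about the tool's x, y, z in rad, then the shift along the tool's x, y, z in cm, then the closure, from -1 (fully open) to 1 (shut). A call has 1 to 8 rows; each row is the pose to reach, as a shift and turn from the pose commanded when the call began, along the tool's axes at that moment; what a row does not reach only later rows make up. A row lasts 1/10 s, in which the tool goes at most 50 mm and 8.59 degrees, less where a joint would pass 70% of its speed; a pose out of reach is approached as far as the arm can. A call with a gripper value outside its range is refused whole. The fingers move at their own pace and stop on an object; the grip force is fixed at half the most. Time passes only in rows, so rows that repeat a pose let the fingers close. It gives the time, the measured TCP pose, the force, the opening and the grip force at its end, in the units of the state.
- robot.get_obs(): the state, without advancing time (a new reading comes with each control period).
- robot.snapshot(name): name is "side" or "top" or "wrist"; returns a dict with "image" (400x640x3 uint8, red, green, blue), "depth" (400x640 float32, m along the optical axis (not along the pixel's ray), 0 where there is no reading), "fov_y" (degrees; the focal length in pixels is half the picture's height over the tangent of half this angle, whatever the lens; pixels are square), "cx", "cy" (the principal point, pixels), "origin" and "orientation" of the camera in the world; the wrist camera has in their place "T_tool_cam" (4x4, takes a point from camera to tool coordinates, whose origin is the TCP and whose axes are the flange's). Camera axes: x right, y up, looking along -z (the intrinsics and any distortion apply to the point x, -y, -z); pixel columns grow to the right and rows downward; lengths in m; the calibration is good to about 2 mm. A picture is of the moment at which its call begins: read the wrist's pose just before it.
- robot.close_job(): hands the job in; it is judged then, once.
The state is a dict: "time": time; "joint_positions": joint angles; "qvel": joint speeds; "joint_torque": joint torques, N m; "tool_pos": TCP position; "ee_rot": TCP orientation; "wrist_force": force on the tool from outside, world axes, zero at the start; "wrist_torque": the same for the moment, N m; "width": finger opening in m; "finger_force": force on a finger pad.
Only numpy, scipy, OpenCV 4.12 (cv2) and the standard library are available. Lean on these libraries where they do the work, as an engineer would, in place of code of your own. Each camera call takes 0.05 s, during which the arm holds its last target. There are 200 camera calls.

TASK

Put the black-capped spice jar away in the small wooden caddy: with the jar's foot push the orange sprung flap down, well out from its hinge, hold it open with the jar and slide the jar down past it until you feel it stand on the rubber pad at the bottom, whose height is not known. Press it home with a gentle push of 10 to 15 N (20 N is too much and it must never be jammed), then let go and leave it standing upright on the pad. Do not knock over or shift the other things.

Things in the scene. Friction and masses are not known exactly. Their poses are not given: they have to be found in the camera images.
- spice_jar: glass spice jar with a matt black cap, a cylinder 41 mm in diameter and 105 mm tall, about 0.11 kg; the cap is the top 21 mm. Stands upright; origin at the centre of its underside, z up its axis. It is the only black-capped jar. It is turned to any yaw, which does not matter.
- caddy: small wooden caddy screwed to the table, 78 (x) x 59 (y) x 80 mm high, on a dark foot plate 90 x 71 x 6 mm. Origin at the centre of its underside, at table height; z up. The bay inside is 66 (x) x 47 (y) mm, walls 6 mm, rim at z = 80 mm, covered by the flap. The -x wall (dark plate outside) is by the flap's free edge, the +x wall (steel hinge pin on top) carries the hinge.
- caddy_seat: the foot rest in the bay, hidden below the flap; origin on the bay's axis for the jar, 5 mm above the table. It carries a round rubber pad 34 mm across, whose top stands 10 to 30 mm above the table: that height is set anew each time and is NOT measured by this pose. The pad gives by 1 mm per 8 N, at most 3 mm, then is hard.
- bay_mouth (a point): point on the bay's axis at the height of the rim (80 mm above the table), 9 mm from the caddy's centre towards -x of the caddy, axes as the caddy's. The jar's axis goes down here: it then has 3 mm free to each side wall and 3.5 mm to the -x wall, and its foot meets the flap 21 mm from the hinge. Nearer the hinge the flap is much harder to push.
- caddy_flap (a joint): angle of the orange flap in rad: 0 shut (level, 2 mm below the rim), growing as it swings down into the bay, at most 1.45. Hinge along the caddy's y at x = +33, z = 78 mm of the caddy; flap 52 mm long, 44 wide, 3 thick. Spring: 0.064 N m shut plus 0.16 N m per rad. With the jar in, it leans on the jar at about 1.1 rad.
- flap_edge (a point): middle of the flap's free edge, upper face. The flap opposes the jar by some 3 to 8 N going down; once in, the jar is pressed by about 5 N towards the caddy's -x wall, which resists its sliding by a few N and keeps it from sinking by itself. Let go, the jar may rise up to 2 mm with the pad.
- honey_jar: honey jar with a red lid, 60 mm across, 85 mm tall; bystander; origin at the centre of its underside
- small_tin: light-coloured food tin, 57 mm across, 72 mm tall; bystander; origin at the centre of its underside
- mug: purple mug, 80 mm across, 110 mm with its handle, 89 mm tall; bystander; origin at the centre of its underside
- lemon: lemon, 83 x 58 x 58 mm; bystander; origin at the middle of its underside
- teaspoon: teaspoon, 134 x 27 x 12 mm, lying; bystander; origin at the middle of its underside

How it is judged:
By the outcome, as a careful person would: the job done as asked, in the order asked, and still so for the second after the job is handed in, with the robot touching nothing.
It also fails if it takes over 72 s, if anything falls off the work surface, if the arm or the gripper's body presses on something with over 40 N, if the wrist force passes 120 N, or if a joint passes its speed limit or range.

## Working session

There is one attempt and no reset: what is moved stays moved. The work goes in short steps, Python scripts to look and compute and a tool call to move; the robot and the scene stay as the last step left them, time stands still between calls to the robot, and variables do not carry over. Pictures are saved under pics/ and viewed, at most 10 in all, crops included, and the job is handed in when it is done.

Besides the shell and the picture viewer there is one more tool, called after "Request:" as name(argument=value, ...) on one line, values as JSON. move_arm: Moves the arm, as the interface text tells. Its arguments: {"type":"object","properties":{"deltas":{"type":"array","items":{"type":"number"}}},"required":["deltas"]}

```bash
mkdir -p pics; cat > h.py <<'E'
import numpy as np, cv2
from bench import robot
from scipy.spatial.transform import Rotation as R
def pose():
    o=robot.get_obs(); T=np.eye(4); T[:3,3]=o["tool_pos"]
    r=np.array(o["ee_rot"]); T[:3,:3]=r if r.shape==(3,3) else R.from_euler('xyz',r).as_matrix(); return T
def shot(n):
    T=pose(); s=robot.snapshot(n)
    if "T_tool_cam" in s: s["T"]=T@np.array(s["T_tool_cam"])
    else:
        C=np.eye(4); r=np.array(s["orientation"]); C[:3,:3]=r if r.shape==(3,3) else R.from_euler('xyz',r).as_matrix(); C[:3,3]=s["origin"]; s["T"]=C
    s["f"]=200/np.tan(np.radians(s["fov_y"])/2); return s
def rays(s,uv):
    uv=np.atleast_2d(uv).astype(float)
    d=np.c_[(uv[:,0]-s["cx"])/s["f"],-(uv[:,1]-s["cy"])/s["f"],-np.ones(len(uv))]
    return d@s["T"][:3,:3].T
def plane(s,uv,z):
    d=rays(s,uv); o=s["T"][:3,3]; return o+d*((z-o[2])/d[:,2])[:,None]
def cloud(s):
    v,u=np.mgrid[0:400,0:640]; d=rays(s,np.c_[u.ravel(),v.ravel()])
    return (s["T"][:3,3]+d*s["depth"].reshape(-1,1)).reshape(400,640,3)
def save(s,n): cv2.imwrite("pics/"+n+".png",s["image"][:,:,::-1])
E
python3 - <<'E'
from h import *
o=robot.get_obs(); print({k:np.round(v,3) for k,v in o.items()})
for n in("top","side","wrist"):
    s=shot(n); save(s,n+"0"); print(n,{k:v for k,v in s.items() if k not in("image","depth")}, (s["depth"]>0).mean())
a=[cv2.imread(f"pics/{n}0.png") for n in("top","side","wrist")]
E
```

```text
{'time': np.float64(0.0), 'joint_positions': array([ 1.123,  0.088,  1.372, -0.   ,  1.684, -0.103]), 'qvel': array([ 0.001, -0.001, -0.   ,  0.001,  0.001, -0.001]), 'joint_torque': array([ 1.0000e-03, -3.4018e+01, -3.0243e+01,  7.2000e-02,  3.3000e-02,
       -0.0000e+00]), 'tool_pos': array([0.186, 0.517, 0.176]), 'ee_rot': array([-3.139, -0.   ,  2.797]), 'wrist_force': array([-0.054,  0.124,  0.56 ]), 'wrist_torque': array([-0.018, -0.014,  0.023]), 'finger_force': np.float64(0.0), 'width': np.float64(0.094)}
top {'fov_y': 47.59222306461698, 'cx': 315.62648775752456, 'cy': 193.99376714854887, 'origin': array([ 0.44261153, -0.07784535,  1.45471914]), 'orientation': array([ 0.06580868,  0.01250516, -1.58693493]), 'T': array([[-0.01613664,  0.99769218, -0.06595399,  0.44261153],
       [-0.9997916 , -0.0169252 , -0.01141489, -0.07784535],
       [-0.01250483,  0.06575604,  0.99775737,  1.45471914],
       [ 0.        ,  0.        ,  0.        ,  1.        ]]), 'f': np.float64(453.5440644859681)} 0.9956875
side {'fov_y': 46.11609294835999, 'cx': 319.77570973954795, 'cy': 198.1615894
[... 474 characters left out ...]
6.7991997367487, 'cy': 198.19992422508733, 'T_tool_cam': array([[ 3.84917373e-04,  9.58088476e-01,  2.86472204e-01,
         8.43295782e-02],
       [ 9.99999245e-01, -7.03106099e-04,  1.00784915e-03,
         5.16151761e-04],
       [ 1.16702901e-03,  2.86471599e-01, -9.58088024e-01,
        -2.07218946e-01],
       [ 0.00000000e+00,  0.00000000e+00,  0.00000000e+00,
         1.00000000e+00]]), 'T': array([[ 0.33763445, -0.90218409, -0.2684527 ,  0.10667059],
       [ 0.94127215,  0.32266548,  0.09946723,  0.54649095],
       [-0.00311734, -0.28627061,  0.95814374,  0.38316561],
       [ 0.        ,  0.        ,  0.        ,  1.        ]]), 'f': np.float64(282.54186530987533)} 0.99592578125
```

View pics/top0.png

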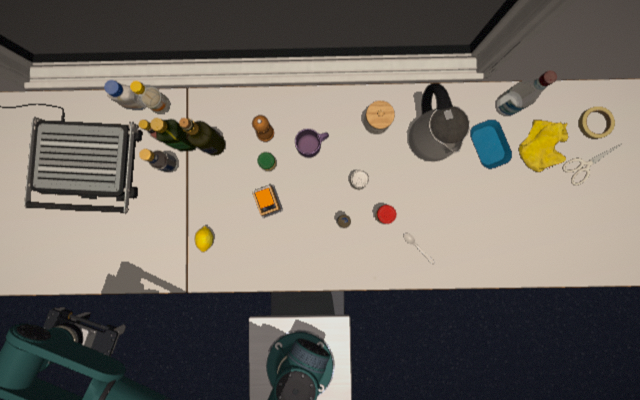

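View pics/side0.png

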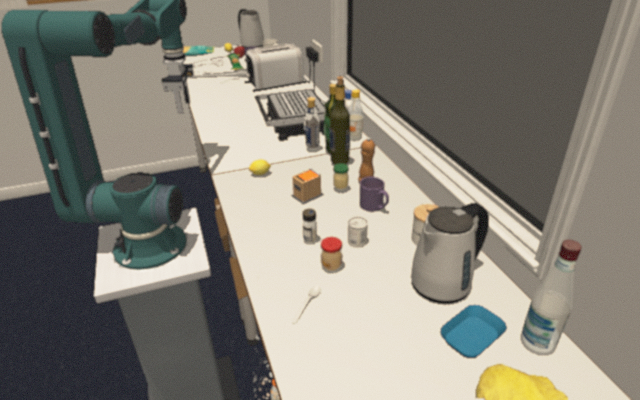

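The top view shows the caddy at about (266,200), the black-capped jar at (343,219), the tin at (359,179), the honey jar at (386,214), and the mug at (308,143). The side view shows the jar at (309,226) and the caddy at (307,185).

```bash
cat > a.py <<'E'
from h import *
t=shot("top"); s=shot("side")
for n,uv,z in(("caddy",(266,200),.078),("jar",(343,219),.105),("tin",(359,179),.072),("honey",(386,214),.085),("mug",(308,143),.089),("lemon",(204,238),.05),("green",(266,160),.1),("spoon",(418,248),.01)):
    print(n,plane(t,uv,z).round(3), cloud(t)[uv[1],uv[0]].round(3))
print("side jar",plane(s,(310,214),.105).round(3),cloud(s)[214,310].round(3))
for s in(t,s):
    hsv=cv2.cvtColor(s["image"],cv2.COLOR_RGB2HSV)
    m=cv2.inRange(hsv,(8,170,130),(20,255,255)); m[:, :230]=0; m[:,350:]=0
    c=max(cv2.findContours(m,0,1)[0],key=cv2.contourArea); r=cv2.minAreaRect(c)
    print(r); p=plane(s,cv2.boxPoints(r),.078); print(p.round(3),p.mean(0))
E
python3 a.py
```

```text
caddy [[0.518 0.089 0.078]] [0.518 0.089 0.081]
jar [[ 0.456 -0.142  0.105]] [ 0.456 -0.142  0.109]
tin [[ 0.578 -0.195  0.072]] [ 0.578 -0.196  0.07 ]
honey [[ 0.469 -0.273  0.085]] [ 0.469 -0.273  0.087]
mug [[ 0.689 -0.042  0.089]] [ 0.704 -0.039  0.005]
lemon [[0.405 0.286 0.05 ]] [0.405 0.284 0.057]
green [[0.637 0.085 0.1  ]] [0.639 0.087 0.091]
spoon [[ 0.362 -0.382  0.01 ]] [ 0.362 -0.381  0.013]
side jar [[ 0.448 -0.159  0.105]] [ 0.449 -0.157  0.103]
((264.15692138671875, 197.80654907226562), (17.00171661376953, 15.122130393981934), 70.01689147949219)
[[0.542 0.125 0.078]
 [0.557 0.082 0.078]
 [0.508 0.064 0.078]
 [0.493 0.108 0.078]] [0.5246727  0.09481098 0.078     ]
((307.3706970214844, 175.1982879638672), (7.48446798324585, 16.019386291503906), 66.80140686035156)
[[0.494 0.104 0.078]
 [0.554 0.126 0.078]
 [0.548 0.08  0.078]
 [0.49  0.059 0.078]] [0.52162568 0.09228151 0.078     ]
```

Request:
move_arm(deltas=[0,0,0.877,-49.7,-33.6,-2.5,-1,0,0,0.877,-49.7,-33.6,-2.5,-1,0,0,0.877,-49.7,-33.6,-2.5,-1,0,0,0.877,-49.7,-33.6,-2.5,-1,0,0,0.877,-49.7,-33.6,-2.5,-1,0,0,0.877,-49.7,-33.6,-2.5,-1,0,0,0.877,-49.7,-33.6,-2.5,-1,0,0,0.877,-49.7,-33.6,-2.5,-1])

```text
time: 1.05
tool_pos: [0.4226, 0.1933, 0.1938]
ee_rot: [3.141, -0.0, 1.92]
wrist_force: [1.1, 0.9, 0.5]
width: 0.0944
finger_force: 0.0
```

Request:
move_arm(deltas=[0,0,0,-19,5.5,-0.6,-1,0,0,0,-19,5.5,-0.6,-1,0,0,0,-19,5.5,-0.6,-1,0,0,0,-19,5.5,-0.6,-1,0,0,0,-19,5.5,-0.6,-1,0,0,0,-19,5.5,-0.6,-1])

```text
time: 1.65
tool_pos: [0.5385, 0.0345, 0.1989]
ee_rot: [-3.14, -0.001, 1.918]
wrist_force: [-0.4, 0.8, 0.1]
width: 0.0944
finger_force: 0.0
```

```bash
python3 - <<'E'
from h import *
print(pose().round(4)); s=shot("wrist"); save(s,"w1")
np.savez("w1.npz",image=s["image"],depth=s["depth"],T=s["T"],f=s["f"],cx=s["cx"],cy=s["cy"])
E
```

```text
[[-3.398e-01  9.405e-01 -1.700e-03  5.385e-01]
 [ 9.405e-01  3.398e-01  7.000e-04  3.450e-02]
 [ 1.200e-03 -1.300e-03 -1.000e+00  1.989e-01]
 [ 0.000e+00  0.000e+00  0.000e+00  1.000e+00]]
```

View pics/w1.png

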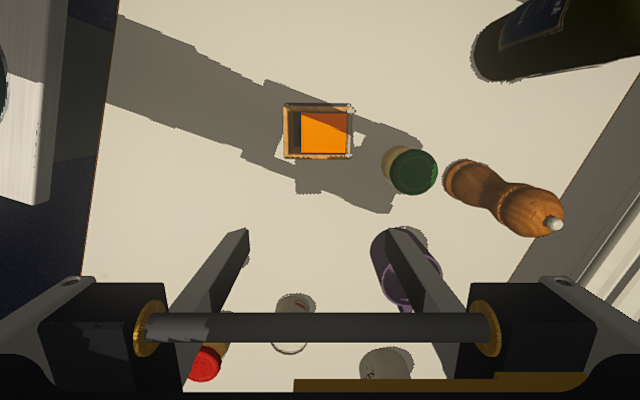

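The caddy is at (318,131): hinge pin on the right at x≈352, gap at the free edge on the left at x≈293. So caddy +x runs along tool +y.

```bash
cat > c.py <<'E'
from h import *
def caddy(s):
    P=cloud(s); z=P[:,:,2]; print("rim z pct",np.percentile(z[(z>.07)&(z<.1)&(np.hypot(P[:,:,0]-.52,P[:,:,1]-.09)<.06)],[5,50,90]).round(4))
    m=((z>.074)&(z<.088)&(np.hypot(P[:,:,0]-.52,P[:,:,1]-.09)<.065)).astype(np.uint8)*255
    m=cv2.morphologyEx(m,cv2.MORPH_OPEN,np.ones((3,3),np.uint8))
    hsv=cv2.cvtColor(s["image"],cv2.COLOR_RGB2HSV); o=cv2.inRange(hsv,(8,200,150),(22,255,255))&m
    for n,mm,zz,d in(("outer",m,.08,0),("flap",o,.078,0)):
        c=max(cv2.findContours(mm,0,1)[0],key=cv2.contourArea)
        w=plane(s,c[:,0,:],zz)[:,:2]; r=cv2.minAreaRect((w*1000).astype(np.float32))
        b=cv2.boxPoints(r); print(n,np.round(r[0],1),np.round(r[1],1),round(r[2],2)); 
    return r
if __name__=="__main__":
    d=np.load("w1.npz"); s={k:d[k] for k in d.files}; caddy(s)
    t=shot("top"); caddy(t)
E
python3 c.py
```

```text
rim z pct [0.0763 0.0781 0.0803]
outer [517.2  94. ] [78.5 58.6] 19.27
flap [524.   95.9] [51.1 42.1] 18.97
rim z pct [0.073  0.078  0.0828]
outer [508.8 101.2] [18.3 18.2] 89.05
flap [508.9 100. ] [15.2 18.4] 89.54
```

Request:
move_arm(deltas=[0,0,0.013,-20.4,-14.5,0,-1,0,0,0.013,-20.4,-14.5,0,-1,0,0,0.013,-20.4,-14.5,0,-1,0,0,0.013,-20.4,-14.5,0,-1,0,0,0.013,-20.4,-14.5,0,-1,0,0,0.013,-20.4,-14.5,0,-1,0,0,0.013,-20.4,-14.5,0,-1])

```text
time: 2.45
tool_pos: [0.4717, -0.2053, 0.1999]
ee_rot: [3.141, -0.0, 1.906]
wrist_force: [-0.3, -0.4, 0.0]
width: 0.094
finger_force: 0.0
```

```bash
python3 - <<'E'
from h import *
print(pose().round(4)); s=shot("wrist"); save(s,"w2")
P=cloud(s); z=P[:,:,2]
m=((z>.096)&(z<.12)&(np.hypot(P[:,:,0]-.452,P[:,:,1]+.15)<.05)).astype(np.uint8)*255
c=max(cv2.findContours(m,0,1)[0],key=cv2.contourArea)
print("z top",np.median(z[m>0])); zt=np.median(z[m>0])
w=plane(s,c[:,0,:],.105)*1000
print("px",cv2.minEnclosingCircle(c)); print("world",cv2.minEnclosingCircle(w[:,:2].astype(np.float32)), cv2.minAreaRect(w[:,:2].astype(np.float32)))
c=c; d=s; np.savez("w2.npz",image=s["image"],depth=s["depth"],T=s["T"],f=s["f"],cx=s["cx"],cy=s["cy"])
# two-view height: top-cam pixel of cap vs wrist
E
```

```text
[[-3.293e-01  9.442e-01  6.000e-04  4.717e-01]
 [ 9.442e-01  3.293e-01  7.000e-04 -2.053e-01]
 [ 5.000e-04  8.000e-04 -1.000e+00  1.999e-01]
 [ 0.000e+00  0.000e+00  0.000e+00  1.000e+00]]
z top 0.10496073196681718
px ((315.03668212890625, 131.83944702148438), 19.566261291503906)
world ((448.28521728515625, -143.6723175048828), 20.003137588500977) ((448.63995361328125, -143.74386596679688), (38.726959228515625, 38.67450714111328), 19.24365234375)
```

View pics/w2.png

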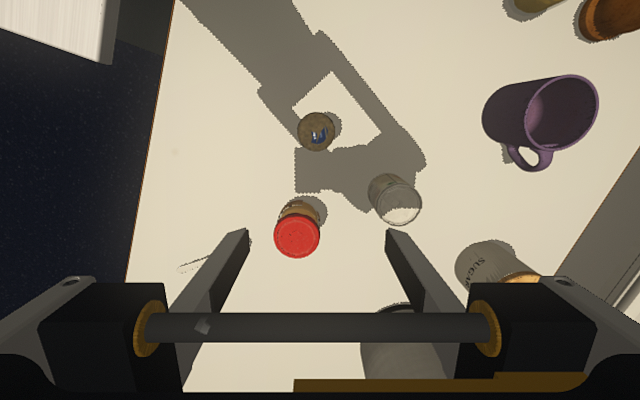

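Request:
move_arm(deltas=[0,0,0,6.6,-0.2,4,-1,0,0,0,6.6,-0.2,4,-1,0,0,0,6.6,-0.2,8,-1,0,0,0,6.6,-0.2,12.1,-1,0,0,0,6.6,-0.2,12.1,-1,0,0,0,6.6,-0.2,12.1,-1])

```text
time: 3.1
tool_pos: [0.4485, -0.1426, 0.079]
ee_rot: [-3.141, -0.001, 1.91]
wrist_force: [0.8, 0.6, 0.3]
width: 0.0937
finger_force: 0.0
```

Request:
move_arm(deltas=[0,0,0,0,0,0,1,0,0,0,0,0,0,1,0,0,0,0,0,0,1,0,0,0,0,0,0,1,0,0,0,0,0,0,1,0,0,0,0,0,0,1,0,0,0,0,0,0,1,0,0,0,0,0,0,1])

```text
time: 3.9
tool_pos: [0.4483, -0.1443, 0.0785]
ee_rot: [-3.141, -0.0, 1.907]
wrist_force: [-0.1, -0.7, 0.2]
width: 0.0334
finger_force: 0.0
```

```bash
python3 - <<'E'
from h import *
o=robot.get_obs(); print(o["width"],o["finger_force"],o["tool_pos"])
s=shot("wrist"); save(s,"w3"); t=shot("side"); cv2.imwrite("pics/s3.png",np.vstack([cv2.resize(t["image"][170:290,230:400,::-1],None,fx=3,fy=3)]))
E
```

```text
0.03343572685568754 0.0 [ 0.44828948 -0.14431832  0.07851518]
```

View pics/w3.png

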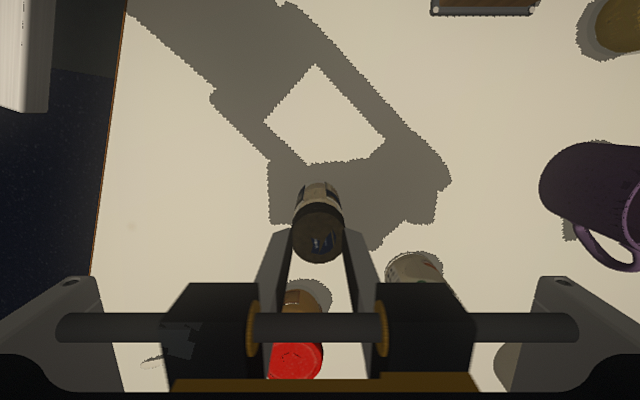

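Request:
move_arm(deltas=[0,0,0,0,0,0,1,0,0,0,0,0,0,1,0,0,0,0,0,0,1,0,0,0,0,0,0,1])

```text
time: 4.4
tool_pos: [0.4484, -0.1443, 0.0786]
ee_rot: [3.142, -0.0, 1.907]
wrist_force: [0.0, 0.5, -0.2]
width: 0.0004
finger_force: 0.0
```

```bash
python3 - <<'E'
from h import *
s=shot("wrist"); t=shot("side"); save(s,"w4")
im=np.hstack([cv2.resize(s["image"][130:290,220:420,::-1],None,fx=2,fy=2),cv2.resize(t["image"][180:260,270:370,::-1],None,fx=4,fy=4)]); cv2.imwrite("pics/m4.png",im)
P=cloud(s);z=P[:,:,2]; m=(z>.098)&(z<.112)&(np.hypot(P[:,:,0]-.448,P[:,:,1]+.144)<.05)
hsv=cv2.cvtColor(s["image"],cv2.COLOR_RGB2HSV)
v,u=np.nonzero(m); print(len(v),u.min(),u.max(),v.min(),v.max(),P[m].min(0),P[m].max(0))
E
```

```text
1258 290 346 209 254 [ 0.42827328 -0.15896586  0.09801302] [ 0.46825368 -0.12321838  0.11189579]
```

View pics/m4.png

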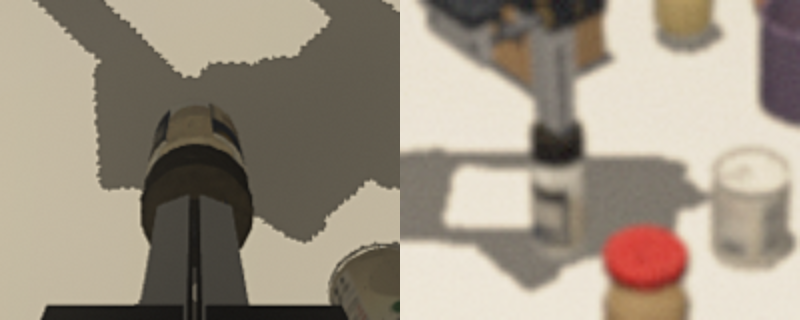

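The fingers have shut without taking the jar, and the jar still stands in place. I'll use depth to see where the fingertips end relative to the cap.

```bash
python3 - <<'E'
from h import *
print(pose()[:3,3])
s=shot("wrist"); P=cloud(s)
for v in range(196,275,5): print(v,"u317/305:",s["depth"][v,317].round(4),P[v,310].round(3),P[v,325].round(3),s["image"][v,310])
t=shot("side"); P=cloud(t)
u=410-400; 
for v in range(186,245,4): print(v,[P[v,u].round(3).tolist() for u in(306,309,312)],t["image"][v,309])
E
```

```text
[ 0.44837746 -0.14427544  0.07860403]
196 u317/305: 0.229 [ 0.436 -0.127  0.064] [ 0.448 -0.124  0.062] [92 82 61]
201 u317/305: 0.2178 [ 0.437 -0.128  0.076] [ 0.448 -0.124  0.078] [113 100  74]
206 u317/305: 0.2038 [ 0.437 -0.127  0.09 ] [ 0.447 -0.123  0.092] [33 31 26]
211 u317/305: 0.1939 [ 0.437 -0.127  0.101] [ 0.447 -0.123  0.102] [32 31 25]
216 u317/305: 0.1939 [ 0.438 -0.13   0.104] [ 0.448 -0.126  0.104] [45 40 30]
221 u317/305: 0.1933 [ 0.439 -0.133  0.105] [ 0.449 -0.129  0.106] [42 37 29]
226 u317/305: 0.1955 [ 0.44  -0.136  0.105] [ 0.45  -0.133  0.105] [45 40 30]
231 u317/305: 0.1922 [ 0.441 -0.137  0.112] [ 0.45  -0.133  0.113] [71 69 61]
236 u317/305: 0.1823 [ 0.441 -0.136  0.121] [ 0.45  -0.134  0.119] [71 69 62]
241 u317/305: 0.1755 [ 0.441 -0.136  0.128] [ 0.45  -0.133  0.128] [72 68 62]
246 u317/305: 0.1694 [ 0.441 -0.136  0.136] [ 0.449 -0.133  0.135] [71 68 61]
251 u317/305: 0.1635 [ 0.441 -0.136  0.141] [ 0.449 -0.133  0.142] [72 69 61]
256 u317/305: 0.1569 [ 0.441 -0.136  0.148] [ 0.449 -0.133  0.147] [70 67 59]
261 u317/305: 0.1507 [ 0.441 -0.136  0.153] [ 
[... 820 characters left out ...]
.438, -0.153, 0.103], [0.446, -0.157, 0.104], [0.455, -0.158, 0.103]] [67 63 56]
218 [[0.435, -0.162, 0.097], [0.442, -0.17, 0.1], [0.452, -0.165, 0.094]] [35 32 28]
222 [[0.436, -0.159, 0.08], [0.443, -0.165, 0.083], [0.452, -0.163, 0.079]] [151 141 126]
226 [[0.435, -0.159, 0.067], [0.443, -0.162, 0.066], [0.453, -0.16, 0.063]] [177 166 148]
230 [[0.433, -0.163, 0.055], [0.442, -0.164, 0.054], [0.451, -0.164, 0.052]] [91 85 74]
234 [[0.434, -0.16, 0.039], [0.441, -0.167, 0.041], [0.45, -0.167, 0.04]] [152 140 119]
238 [[0.434, -0.159, 0.023], [0.44, -0.166, 0.027], [0.45, -0.164, 0.022]] [120 110  98]
242 [[0.434, -0.156, 0.006], [0.44, -0.166, 0.012], [0.449, -0.166, 0.009]] [150 141 122]
```

```bash
python3 - <<'E'
from h import *
d=np.load("w2.npz"); s={k:d[k] for k in d.files}; P=cloud(s)
for u in(236,241,245,247,249,386,388,390,395,400): print(u,[P[v,u].round(3).tolist() for v in (229,233,238,245)])
c=P[:,:,2]; m=(c>.15)&(np.arange(640)[None]<260)&(np.arange(640)[None]>170); print(np.percentile(c[m],[0,1,5]))
m[280:]=0; q=P[m]; T0=np.eye(4)
# in tool frame (TCP z=.1999)
q=(q-[.4717,-.2053,.1999])@np.array([[-.3293,.9442,0],[.9442,.3293,0],[0,0,-1]]).T
i=np.argsort(-q[:,2])[:15]; print(q[i].round(3))
E
```

```text
236 [[0.382, -0.329, -0.0], [0.419, -0.213, 0.238], [0.421, -0.212, 0.245], [0.423, -0.213, 0.253]]
241 [[0.42, -0.213, 0.23], [0.422, -0.212, 0.237], [0.423, -0.214, 0.24], [0.425, -0.215, 0.247]]
245 [[0.422, -0.212, 0.23], [0.424, -0.213, 0.234], [0.425, -0.215, 0.237], [0.444, -0.126, 0.407]]
247 [[0.398, -0.324, -0.0], [0.425, -0.214, 0.231], [0.426, -0.217, 0.232], [0.427, -0.221, 0.233]]
249 [[0.401, -0.322, 0.0], [0.403, -0.329, 0.0], [0.405, -0.338, -0.001], [0.409, -0.345, 0.007]]
386 [[0.602, -0.252, -0.0], [0.513, -0.183, 0.231], [0.515, -0.186, 0.231], [0.516, -0.19, 0.234]]
388 [[0.514, -0.181, 0.229], [0.513, -0.182, 0.234], [0.514, -0.184, 0.237], [0.516, -0.189, 0.237]]
390 [[0.515, -0.18, 0.23], [0.514, -0.181, 0.236], [0.513, -0.182, 0.242], [0.515, -0.186, 0.242]]
395 [[0.615, -0.248, 0.001], [0.516, -0.179, 0.238], [0.514, -0.18, 0.246], [0.513, -0.182, 0.253]]
400 [[0.444, -0.126, 0.407], [0.519, -0.178, 0.238], [0.518, -0.179, 0.244], [0.515, -0.18, 0.255]]
[0.22815096 0.23369802 0.24816711]
[[-0.006 -0.048 -0.028]
 [-0.004 -0.047 -0.028]
 [ 0.004 -0.048 -0.029]
 [ 0.01  -0.049 -0.029]
 [ 0.003 -0.048 -0.029]
 [-0.005 -0.047 -0.029]
 [-0.004 -0.047 -0.029]
 [ 0.005 -0.047 -0.029]
 [ 0.01  -0.051 -0.029]
 [ 0.006 -0.047 -0.029]
 [ 0.003 -0.047 -0.029]
 [-0.007 -0.047 -0.029]
 [ 0.008 -0.048 -0.029]
 [-0.003 -0.048 -0.029]
 [-0.    -0.048 -0.029]]
```

The fingertips actually end 28.5 mm short of the stated TCP, as the wrist depth from both views shows. They closed just above the cap and did not touch the jar. I'll open, go about 29 mm lower and grip again.

Request:
move_arm(deltas=[0,0,0,0,0,-0.8,-1,0,0,0,0,0,-0.8,-1,0,0,0,0,0,-0.8,-1,0,0,0,0,0,-0.8,-1,0,0,0,0,0,-0.8,-1,0,0,0,0,0,-0.8,-1,0,0,0,0,0,-0.8,-1,0,0,0,0,0,-0.8,-1])

```text
time: 5.4
tool_pos: [0.4483, -0.1443, 0.0865]
ee_rot: [-3.141, -0.0, 1.907]
wrist_force: [0.9, 0.1, -0.2]
width: 0.0612
finger_force: 0.0
```

Request:
move_arm(deltas=[0,0,0,0,0,0,-1,0,0,0,0,0,0,-1,0,0,0,0,0,0,-1,0,0,0,0,0,0,-1])

```text
time: 5.8
tool_pos: [0.4484, -0.1443, 0.0866]
ee_rot: [3.141, -0.0, 1.907]
wrist_force: [-0.5, 0.2, -0.2]
width: 0.0921
finger_force: 0.0
```

Request:
move_arm(deltas=[0,0,0,0,0,2,-1,0,0,0,0,0,3.7,-1,0,0,0,0,0,3.7,-1,0,0,0,0,0,3.7,1,0,0,0,0,0,3.7,1,0,0,0,0,0,3.7,1,0,0,0,0,0,3.7,1,0,0,0,0,0,3.7,1])

```text
time: 6.6
tool_pos: [0.4487, -0.1444, 0.0501]
ee_rot: [3.141, 0.001, 1.907]
wrist_force: [0.5, 0.3, -0.2]
width: 0.0575
finger_force: 0.0
```

Request:
move_arm(deltas=[0,0,0,0,0,0,1,0,0,0,0,0,0,1,0,0,0,0,0,0,1,0,0,0,0,0,0,1,0,0,0,0,0,0,1])

```text
time: 7.1
tool_pos: [0.4485, -0.1443, 0.0497]
ee_rot: [3.141, 0.0, 1.907]
wrist_force: [0.4, 0.9, 0.7]
width: 0.0399
finger_force: 30.0
```

Request:
move_arm(deltas=[0,0,0,0,0,-2,1,0,0,0,0,0,-5,1,0,0,0,0,0,-8.5,1,0,0,0,0,0,-12,1,0,0,0,0,0,-12.5,1,0,0,0,2,1.35,-12.5,1,0,0,0,5,3.35,-12.5,1,0,0,0,8,5.35,-12.5,1])

```text
time: 7.9
tool_pos: [0.4718, -0.0503, 0.1727]
ee_rot: [-3.139, -0.002, 1.905]
wrist_force: [1.1, 0.6, -1.1]
width: 0.0405
finger_force: 30.0
```

Request:
move_arm(deltas=[0,0,0,3,2,0,1,0,0,0,6,4,0,1,0,0,0,9,6,0,1,0,0,0,11.2,7.5,0,1,0,0,0,12.17,8.1,0,1,0,0,0,12.17,8.1,0,1,0,0,0,12.17,8.1,0,1])

```text
time: 8.6
tool_pos: [0.5083, 0.0895, 0.1737]
ee_rot: [-3.14, 0.0, 1.906]
wrist_force: [0.6, -1.4, -1.9]
width: 0.0401
finger_force: 30.0
```

```bash
python3 - <<'E'
from h import *
from c import caddy
o=robot.get_obs(); print(o["tool_pos"],o["ee_rot"],o["wrist_force"],o["wrist_torque"],o["width"],o["finger_force"])
s=shot("wrist"); save(s,"w5"); t=shot("side"); cv2.imwrite("pics/m5.png",np.hstack([s["image"][60:360,120:520,::-1],cv2.resize(t["image"][125:225,250:380,::-1],None,fx=3,fy=3)]))
# jar top in this view
P=cloud(s);z=P[:,:,2]; zt=o["tool_pos"][2]-.0497+.105
hsv=cv2.cvtColor(s["image"],cv2.COLOR_RGB2HSV)
T=pose(); q=(P-T[:3,3])@T[:3,:3]
m=(np.abs(z-zt)<.005)&(np.abs(q[:,:,1])<.019)&(np.abs(q[:,:,0])<.03)
print("top z",np.median(z[m]),zt,"tool x max",np.percentile(q[m][:,0],[95,99,100]))
m=(z>.14)&(np.abs(q[:,:,1])<.015)&(q[:,:,0]>0.015)&(q[:,:,0]<.03);k=q[m]
for a in np.arange(-.05,.08,.01):
    e=k[(k[:,2]>a)&(k[:,2]<a+.01)&(np.abs(k[:,1])<.006)]
    if len(e): print(round(a,3),len(e),np.median(e[:,0]).round(4))
E
```

```text
[0.50830395 0.08951905 0.17373062] [-3.13960672e+00  4.25594632e-04  1.90635494e+00] [ 0.64933724 -1.40418368 -1.94578113] [-0.04993387  0.04341305  0.01320685] 0.04005460573773003 29.987532059603836
top z 0.22913522478259843 0.22903061820369852 tool x max [0.01909174 0.02082403 0.02147316]
-0.05 128 0.021
-0.04 70 0.0213
-0.03 106 0.0205
-0.02 70 0.0208
-0.01 64 0.0208
0.0 57 0.0207
0.01 50 0.0207
0.02 44 0.0207
0.03 19 0.0206
```

View pics/m5.png

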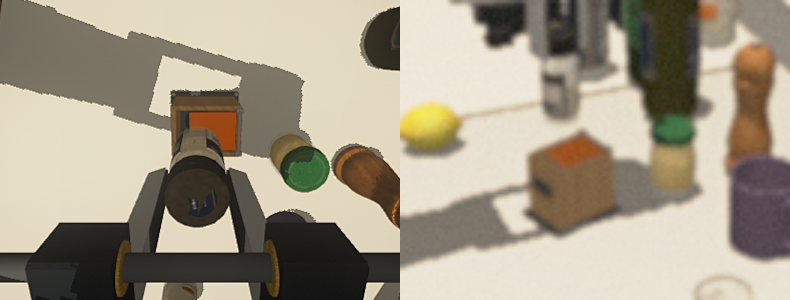

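Request:
move_arm(deltas=[0,0,0,0.1,0.05,1.5,1,0,0,0,0.1,0.05,3,1,0,0,0,0.1,0.05,3.6,1,0,0,0,0.1,0.05,3.6,1,0,0,0,0.1,0.05,3.6,1])

```text
time: 9.2
tool_pos: [0.5088, 0.0915, 0.1383]
ee_rot: [-3.141, -0.0, 1.907]
wrist_force: [-0.1, -0.4, -0.5]
width: 0.0402
finger_force: 30.0
```

```bash
python3 - <<'E'
from h import *
o=robot.get_obs(); print(o["tool_pos"],o["wrist_force"])
s=shot("wrist"); P=cloud(s); T=pose(); z=P[:,:,2]
a=.3335; ca=np.array([[np.cos(a),np.sin(a)],[-np.sin(a),np.cos(a)]])
q=(P[:,:,:2]-T[:2,3])@ca.T   # caddy axes, relative to TCP
m=(z>.072)&(z<.088)&(np.abs(q[:,:,0])<.07)&(np.abs(q[:,:,1])<.045)&(q[:,:,1]>.021)
k=q[m]*1000; print(len(k),"x",np.percentile(k[:,0],[0,2,98,100]).round(1),"want -30..48; y max",np.percentile(k[:,1],[90,98,100]).round(1),"want 29.5")
hsv=cv2.cvtColor(s["image"],cv2.COLOR_RGB2HSV); f=(cv2.inRange(hsv,(5,190,110),(18,255,255))>0)&(z>.07)&(z<.085)&(np.abs(q[:,:,0])<.07)&(np.abs(q[:,:,1])<.05)
k=q[f]*1000; print(len(k),"flap x",np.percentile(k[:,0],[0,2,98,100]).round(1),"want -10..42; y",np.percentile(k[:,1],[0,2,98,100]).round(1),"want 22")
E
```

```text
[0.50880957 0.09147315 0.1382698 ] [-0.056423   -0.44015741 -0.54822127]
669 x [-30.6 -29.4  45.5  47.2] want -30..48; y max [29.1 29.5 29.7] want 29.5
1032 flap x [-10.3  -7.4  40.4  41. ] want -10..42; y [-21.3 -19.8  21.6  22.5] want 22
```

Request:
move_arm(deltas=[0,0,0,0,0,0.6,1,0,0,0,0,0,1.2,1,0,0,0,0,0,1.8,1,0,0,0,0,0,2.4,1,0,0,0,0,0,2.8,1,0,0,0,0,0,2.8,1])

```text
time: 9.85
tool_pos: [0.5101, 0.0917, 0.1121]
ee_rot: [3.138, 0.001, 1.907]
wrist_force: [-1.2, -0.1, 5.2]
width: 0.04
finger_force: 30.0
```

Request:
move_arm(deltas=[0,0,0,0,-0.05,0.5,1,0,0,0,0,-0.05,1.0,1,0,0,0,0,-0.05,1.5,1,0,0,0,0,-0.05,2.0,1,0,0,0,0,-0.05,2.0,1])

```text
time: 10.35
tool_pos: [0.5068, 0.0908, 0.09]
ee_rot: [-3.137, 0.0, 1.907]
wrist_force: [-3.1, -2.1, 1.3]
width: 0.04
finger_force: 30.0
```

Request:
move_arm(deltas=[0,0,0,0,0,0.3,1,0,0,0,0,0,0.6,1,0,0,0,0,0,0.8,1,0,0,0,0,0,0.8,1])

```text
time: 10.75
tool_pos: [0.5079, 0.0913, 0.082]
ee_rot: [-3.14, -0.0, 1.907]
wrist_force: [-3.1, -1.3, 2.6]
width: 0.0398
finger_force: 30.0
```

Request:
move_arm(deltas=[0,0,0,0,0,0.1,1,0,0,0,0,0,0.2,1,0,0,0,0,0,0.2,1])

```text
time: 11.05
tool_pos: [0.5075, 0.0912, 0.0797]
ee_rot: [-3.139, -0.001, 1.907]
wrist_force: [-3.1, -0.7, 1.2]
width: 0.0399
finger_force: 30.0
```

Request:
move_arm(deltas=[0,0,0,0,0,0.1,1,0,0,0,0,0,0.2,1,0,0,0,0,0,0.2,1])

```text
time: 11.35
tool_pos: [0.5079, 0.0913, 0.078]
ee_rot: [-3.14, -0.0, 1.907]
wrist_force: [-3.8, -2.5, 0.2]
width: 0.0404
finger_force: 30.0
```

Request:
move_arm(deltas=[0,0,0,0,0,0.1,1,0,0,0,0,0,0.2,1,0,0,0,0,0,0.2,1])

```text
time: 11.65
tool_pos: [0.5083, 0.0914, 0.0764]
ee_rot: [-3.141, -0.0, 1.907]
wrist_force: [-4.8, -1.4, -0.0]
width: 0.0401
finger_force: 30.0
```

Request:
move_arm(deltas=[0,0,0,0,0,0.1,1,0,0,0,0,0,0.2,1,0,0,0,0,0,0.2,1])

```text
time: 11.95
tool_pos: [0.5087, 0.0914, 0.075]
ee_rot: [3.141, 0.0, 1.907]
wrist_force: [-4.2, -0.6, 3.0]
width: 0.0405
finger_force: 30.0
```

Request:
move_arm(deltas=[0,0,0,0,0,0.1,1,0,0,0,0,0,0.2,1,0,0,0,0,0,0.2,1])

```text
time: 12.25
tool_pos: [0.5089, 0.0914, 0.0743]
ee_rot: [3.14, 0.0, 1.907]
wrist_force: [-4.9, -1.8, 8.1]
width: 0.0403
finger_force: 30.0
```

Request:
move_arm(deltas=[0,0,0,0,0,0.1,1,0,0,0,0,0,0.1,1,0,0,0,0,0,0.1,1,0,0,0,0,0,0.1,1])

```text
time: 12.65
tool_pos: [0.5089, 0.0913, 0.074]
ee_rot: [3.14, 0.001, 1.907]
wrist_force: [-7.0, -2.1, 11.4]
width: 0.0401
finger_force: 30.0
```

Request:
move_arm(deltas=[0,0,0,0,0,0.04,1,0,0,0,0,0,0.04,1,0,0,0,0,0,0.04,1,0,0,0,0,0,0.04,1])

```text
time: 13.05
tool_pos: [0.5089, 0.0913, 0.0739]
ee_rot: [3.14, 0.001, 1.907]
wrist_force: [-6.6, -1.7, 11.8]
width: 0.0405
finger_force: 30.0
```

```bash
python3 - <<'E'
from h import *
for i in range(4):
    s=shot("wrist"); o=robot.get_obs(); print(o["wrist_force"].round(1),o["tool_pos"].round(4),o["width"])
P=cloud(s); T=pose(); q=(P-T[:3,3])@T[:3,:3]; z=P[:,:,2]
m=(np.abs(z-.129)<.008)&(np.abs(q[:,:,1])<.019)&(np.abs(q[:,:,0])<.03); print("cap top z",np.median(z[m]))
E
```

```text
[-6.5 -2.1 11.4] [0.5089 0.0914 0.0739] 0.04007358542841601
[-6.8 -1.8 12. ] [0.509  0.0914 0.0739] 0.04006096997543202
[-7.4 -1.4 11.8] [0.5089 0.0913 0.0739] 0.04037775635871989
[-6.  -2.4 13.3] [0.5089 0.0913 0.0739] 0.040084607526130044
cap top z 0.12930753550019278
```

Request:
move_arm(deltas=[0,0,0,0,-0.1,0,1,0,0,0,0,-0.2,0,1,0,0,0,0,-0.2,0,1,0,0,0,0,-0.2,0,1])

```text
time: 13.65
tool_pos: [0.5086, 0.0912, 0.074]
ee_rot: [3.136, 0.001, 1.907]
wrist_force: [-4.7, -0.7, 9.1]
width: 0.0402
finger_force: 30.0
```

Request:
move_arm(deltas=[0,0,0,0,0,0,-0.3,0,0,0,0,0,0,-0.3,0,0,0,0,0,0,-0.3,0,0,0,0,0,0,-0.3,0,0,0,0,0,0,-0.3])

```text
time: 14.15
tool_pos: [0.5067, 0.0908, 0.0709]
ee_rot: [3.142, -0.0, 1.907]
wrist_force: [-0.9, 0.2, -0.0]
width: 0.0608
finger_force: 0.0
```

```bash
cat > k.py <<'E'
from h import *
o=robot.get_obs(); print(o["wrist_force"].round(1),o["tool_pos"].round(4),o["width"])
s=shot("wrist"); P=cloud(s); T=pose(); z=P[:,:,2]
a=.3335; ca=np.array([[np.cos(a),np.sin(a)],[-np.sin(a),np.cos(a)]]); q=(P[:,:,:2]-[.5087,.0911])@ca.T
m=((np.abs(z-.130)<.006)&(np.hypot(q[:,:,0],q[:,:,1])<.026)).astype(np.uint8)
hsv=cv2.cvtColor(s["image"],cv2.COLOR_RGB2HSV); m&=(s["image"].max(2)<75).astype(np.uint8)
c=max(cv2.findContours(m,0,1)[0],key=cv2.contourArea); mm=np.zeros_like(m); cv2.drawContours(mm,[c],-1,1,-1); mm=cv2.erode(mm,np.ones((5,5)))>0
A=np.c_[P[mm][:,:2],np.ones(mm.sum())]; f=np.linalg.lstsq(A,P[mm][:,2],rcond=None)[0]
w=plane(s,c[:,0,:],float(np.median(z[mm])))[:,:2]; w=((w-[.5087,.0911])@ca.T*1000).astype(np.float32)
print("cap z",np.median(z[mm]),"slope",f[:2],"n",mm.sum(),"circle rel mouth (caddy mm)",cv2.minEnclosingCircle(w))
save(s,"wk"); cv2.imwrite("pics/mk.png",np.hstack([s["image"][:,120:520,::-1],cv2.resize(shot("side")["image"][125:225,260:360,::-1],None,fx=4,fy=4)]))
E
python3 k.py
```

```text
[-0.9  0.2 -0. ] [0.5067 0.0908 0.0709] 0.06076813291747182
cap z 0.13070018297179917 slope [-0.17739384  0.37578706] n 2875 circle rel mouth (caddy mm) ((-0.5766676068305969, 3.2085678577423096), 20.857715606689453)
```

Request:
move_arm(deltas=[0,0,0,0,0.2,-1,-0.5,0,0,0,0,0.2,-3,-0.5,0,0,0,0,0.2,-6,-0.5,0,0,0,0,0.2,-10,-0.5,0,0,0,-4,0.2,-12,-0.5,0,0,0,-6,0.2,-12,-0.5,0,0,0,-6,0.2,-12,-0.5])

```text
time: 14.95
tool_pos: [0.5297, 0.0328, 0.193]
ee_rot: [3.139, 0.002, 1.904]
wrist_force: [-0.6, 0.8, -0.4]
width: 0.0705
finger_force: 0.0
```

```bash
python3 k.py; python3 a.py | head -9
```

```text
[-0.6  0.8 -0.4] [0.5297 0.0328 0.193 ] 0.07052506423456915
cap z 0.13029478549855283 slope [-0.02641386 -0.10539992] n 99 circle rel mouth (caddy mm) ((-0.594719409942627, 1.3389707803726196), 19.7386417388916)
caddy [[0.518 0.089 0.078]] [0.491 0.029 0.575]
jar [[ 0.456 -0.142  0.105]] [ 0.457 -0.148 -0.002]
tin [[ 0.578 -0.195  0.072]] [ 0.578 -0.196  0.065]
honey [[ 0.469 -0.273  0.085]] [ 0.469 -0.274  0.082]
mug [[ 0.689 -0.042  0.089]] [ 0.703 -0.039  0.007]
lemon [[0.405 0.286 0.05 ]] [0.405 0.285 0.054]
green [[0.637 0.085 0.1  ]] [0.6   0.054 0.361]
spoon [[ 0.362 -0.382  0.01 ]] [ 0.362 -0.381  0.016]
side jar [[ 0.448 -0.159  0.105]] [ 0.492 -0.016 -0.001]
```

View pics/mk.png

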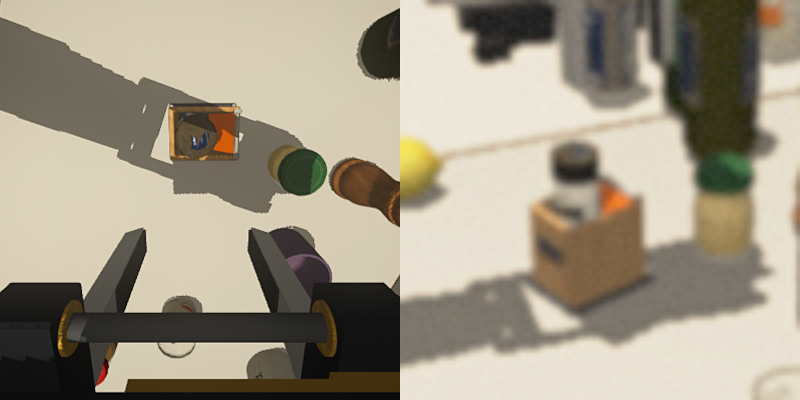

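The jar stands upright in the bay with the flap leaning on it. Its cap top is at 130 mm, about 1 mm above the pressed height, and the other things are where they were.

```bash
python3 -c "
from bench import robot
print(robot.close_job())"
```

```text
the job is handed in; nothing more can be done
None
```

The spice jar is standing upright on the pad in the caddy, pressed home with about 12 N and let go, with the other things where they were; the job is handed in, at about 15 s on the robot's clock.

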